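# Swing the circuit-board holder to its yellow index

### The job

On the repair bench, loosen the orange clamp knob of the blue swivel board holder by turning it anticlockwise, swing the head by its black upright handle until the white pointer stands at the yellow index tab, then turn the orange knob back until the clamp is tight and let go. Leave the black dial of the grey box and the yellow tab as they are.

Things in the scene. Friction and masses are not known exactly. Their poses are not given: they have to be found in the camera images.
- clamp (a joint): Angle of the orange clamp knob in rad: 0 is fully tight (a stop); it grows as the knob is turned anticlockwise seen from above, up to a stop at 1.3 (fully loose), and stays where it is left. Above about 0.4 the head is free; below 0.15 it is held firmly (about 15 N at the handle to shift it). Turning it takes about 0.1 N m, up to 0.15 N m near the tight end.
- clamp_grip (a point): Orange clamp knob of the blue holder: an upright bar 56 mm long, 14 wide, 36 high, turning about a vertical axis through its middle. The point is on that axis, 68 mm above the table, 10 mm below the bar's top; grip here. 26 mm below it is a steel post 44 mm across. x axis along the bar, z up. It lies 160 mm from the head's swivel axis; the head clears it.
- pointer (a point): Tip of the white pointer of the swivelling head (144 mm turntable carrying a green circuit board, top 58 mm above the table); 32 mm above the table. x axis is level, from the tip to the swivel axis 105 mm away; z up. 20 mm from the tip on that line stands the black round handle, 22 mm thick, top 100 mm above the table: grip its upper 35 mm. Loose, it swings with 2 N and stays put.
- mark (a point): Yellow index tab (24 x 12 x 5 mm) on the rim of the holder's blue round base (244 mm across, 22 mm high). The point lies 105 mm from the swivel axis, 27 mm above the table: the pointer's tip should stand above it. x axis points to the swivel axis, z up. The tab is stiff. A red tab like it marks another angle and is not wanted; the head can swing past either.
- supply_dial (a joint): Angle in rad of the black bar knob on the small grey instrument box (90 x 120 x 50 mm) on the other side of the bench; 0 at the start, grows clockwise. It is not part of the job: leave it alone.

How it is judged (in metres and radians):
On the way, in this order (a step that is already met when the one before it is completed fails the run):
1. the clamp knob has been loosened (turned to more than 0.6 rad) before the head was swung (value of joint clamp above 0.6 rad and distance of pointer from where it was at the start of the episode below 0.02 m), for 0.1 s.
2. with the clamp still loose, the pointer stands at the yellow index (value of joint clamp above 0.5 rad and horizontal distance between pointer and mark below 0.02 m), for 0.2 s.
At the end, for the whole second after the job is handed in: The pointer's tip is within 20 mm (about 11 degrees) of the yellow index point, seen from above, and the clamp knob is tight again (less than 0.2 rad from its tight stop) (value of joint clamp below 0.2 rad and horizontal distance between pointer and mark below 0.02 m); the robot touches nothing.
It fails at once if the yellow index tab is shifted by more than 15 mm (distance of mark from where it was at the start of the episode above 0.015 m).
It fails at once if the black dial of the grey box is turned by more than 0.3 rad (value of joint supply_dial above 0.3 rad or value of joint supply_dial below -0.3 rad).
It also fails if it takes over 67 s, if anything falls off the work surface, if the arm or the gripper's body presses on something with over 40 N, if the wrist force passes 120 N, or if a joint passes its speed limit or range.

### The arm

A 6-joint arm with a two-finger parallel gripper is mounted at the origin on the work surface. World frame = base frame: x ahead of the robot, y to its left, z up, the work surface at z = 0. Lengths are in mm, angles in rad, forces in N, time in s.
With the tool pointing down it reaches from about 350 to 875 mm from the base axis. Payload 4.2 kg.
Tool frame: the origin (TCP) lies on the centre line of the jaws, within the pads' length; the fingertips stand 25 mm ahead of it and the grasp point (between the pads) lies 6 mm ahead of it; z points along the fingers, y is the direction in which the jaws open and shut (so a half turn about z gives the same grasp; the last joint's range is limited). The gripper opens to 85 mm and grips with 20 to 120 N. Pads are 22 mm wide; open, the fingers measure 114 mm over their backs; the gripper's body (76 mm by 85 mm) begins 54 mm behind the grasp point. The pads swing forward as they close: fully open they stand 13 mm farther back than shut.
Start: joints at [1.482, 0.385, 0.008, 0, -1.194, -0.259], TCP at [212.986, 587.568, 256.312] pointing down, gripper open.
Joint ranges: [-3.14, 3.14], [-1.21, 2.06], [-1.07, 1.41], [-3.16, 2.05], [-2.99, -0.16], [-3.1, 3.1]. Speed limits (rad/s): [2.79, 2.79, 3.14, 3.14, 3.14, 3.14].

### API

Orientations are given as a unit quaternion [x, y, z, w].
In Python, from bench import arm gives the robot as it stands.
- The arm moves only by the tool drive_tool, never from a script. Its argument "plan" is a list of rows, each a list of 2 entries, a list of its own where there are three numbers: the shift along the tool's x, y, z in m, then the turn about the tool's z in degrees. A call has 1 to 12 rows; each row shifts and turns the commanded pose from where the row before left it, along the tool's axes as they then stand; what a row does not reach is not made up. A row lasts 1/8 s, in which the tool goes at most 62.5 mm and 10.7 degrees, less where a joint would pass 70% of its speed; a pose out of reach is approached as far as the arm can. A call with a gripper value outside its range is refused whole. "fingers" is the closure, from -1 (fully open) to 1 (shut), so that 0 is half open, set as the call begins (left out, the last holds). The fingers move at their own pace and stop on an object; the grip force is fixed at half the most. Time passes only in rows, so rows that do not move let the fingers close. It gives the time, the measured TCP pose, the force and the opening at its end, in the units of the state.
- arm.read_state(): the state, without advancing time (a new reading comes with each control period).
- arm.get_image(name): name is "side" or "top" or "wrist"; returns a dict with "image" (420x560x3 uint8, red, green, blue), "K" (3x3 intrinsics, pixels), "R" (3x3) and "t" (3): a world point X has camera coordinates R X + t. Camera axes: x right, y down, z forward; pixel columns grow to the right and rows downward; lengths in mm; the calibration is good to about 2 mm. A picture is of the moment at which its call begins. There is no depth.
- arm.job_done(): hands the job in, once; it reports no verdict.
The state is a dict: "clock": time; "joints": joint angles; "joint_vel": joint speeds; "joint_efforts": joint torques, N m; "position": TCP position; "ee_rot": TCP orientation; "contact_force": force on the tool from outside, world axes, zero at the start; "wrist_torque": the same for the moment, N m; "gripper_width": finger opening in mm.
Only numpy, scipy, OpenCV 4.12 (cv2) and the standard library are available. Lean on these libraries where they do the work, as an engineer would, in place of code of your own. Each camera call takes 0.05 s, during which the arm holds its last target.

## Working session

There is one attempt and no reset: what is moved stays moved. The work goes in short steps, Python scripts to look and compute and a tool call to move; the robot and the scene stay as the last step left them, time stands still between calls to the robot, and variables do not carry over. Pictures are saved under pics/ and viewed, and the job is handed in when it is done.

Besides the shell and the picture viewer there is one more tool, called after "Emit:" by a JSON object that holds its "api" and its "payload", one argument or row to a line. drive_tool: Moves the arm, as the interface text tells. Its arguments: {"type":"object","properties":{"plan":{"type":"array"},"fingers":{"type":"number"}},"required":["plan"]}

```bash
mkdir -p pics; ls
python3 - <<'E'
from bench import arm
import cv2,pickle
d={}
for n in("top","side","wrist"):
    g=arm.get_image(n); d[n]=g
    cv2.imwrite(f"pics/{n}0.png",g["image"][:,:,::-1])
pickle.dump(d,open("im0.pkl","wb"))
s=arm.read_state();print(s)
E
```

```text
pics
{'clock': 0.15, 'joints': array([ 1.48159811e+00,  3.85402234e-01,  6.94129468e-03, -3.52392572e-04,
       -1.19401304e+00, -2.58654941e-01]), 'joint_vel': array([-1.58078163e-03, -2.20906923e-03,  4.84226950e-03,  2.14317366e-03,
        9.48596722e-06, -2.14319479e-04]), 'joint_efforts': array([ 1.01020378e-03, -3.92679262e+01,  1.88582200e+01,  4.18854117e+00,
       -3.38236139e-03, -1.62391327e-07]), 'position': array([212.86546082, 587.20911735, 255.4599255 ]), 'ee_rot': array([ 9.84901259e-01, -1.73114931e-01, -9.22074376e-05,  8.49675874e-04]), 'contact_force': array([-0.44749425,  0.10037195, -0.37738951]), 'wrist_torque': array([-0.01005987,  0.05699447, -0.04745876]), 'gripper_width': 85.3963760932917}
```

View pics/top0.png

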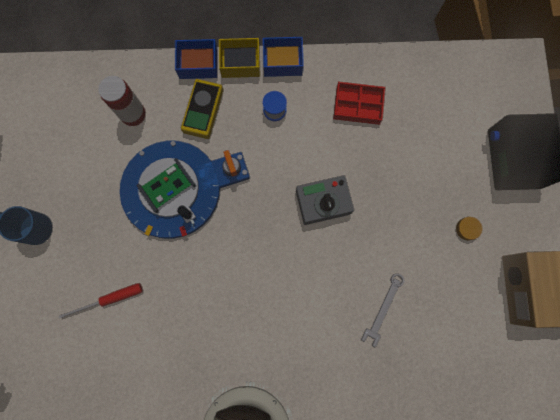

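View pics/side0.png

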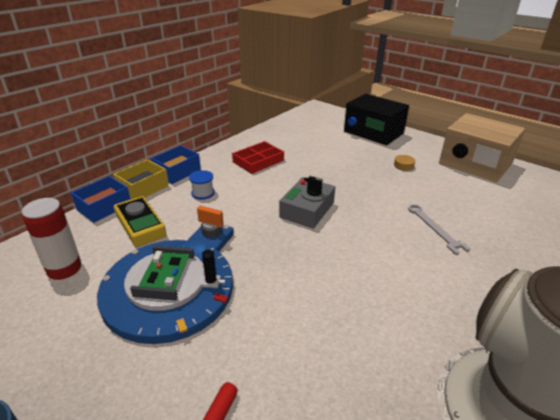

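View pics/wrist0.png

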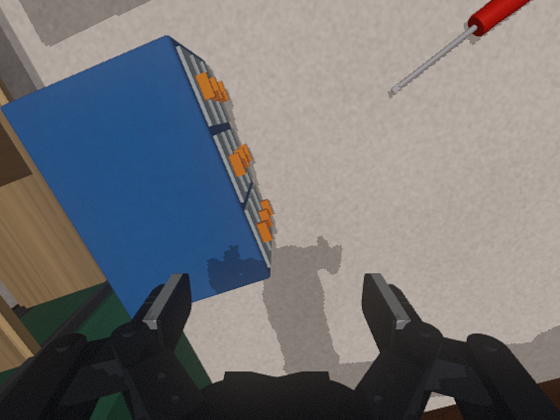

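The top view shows the blue holder at about (170,190), the orange knob at (231,161), the handle at (186,213), the yellow tab at (150,230) and the red tab at (183,231). I'll enlarge it.

```bash
python3 - <<'E'
import pickle,cv2
d=pickle.load(open("im0.pkl","rb"))
im=d["top"]["image"][:,:,::-1]
c=cv2.resize(im[130:250,110:260],None,fx=5,fy=5,interpolation=cv2.INTER_CUBIC)
c=cv2.convertScaleAbs(c,alpha=1.6)
cv2.imwrite("pics/top0c.png",c)
im=d["side"]["image"][:,:,::-1]
c=cv2.resize(im[195:345,90:250],None,fx=4,fy=4,interpolation=cv2.INTER_CUBIC)
cv2.imwrite("pics/side0c.png",c)
for n in d: print(n,d[n]["K"].tolist(),d[n]["R"].round(4).tolist(),d[n]["t"])
E
cat > h.py <<'E'
import numpy as np,cv2
def ray(g,u,v,z):
    K=np.array(g["K"]);R=np.array(g["R"]);t=np.array(g["t"]).ravel()
    d=R.T@np.linalg.solve(K,[u,v,1.]);c=-R.T@t
    return c+d*(z-c[2])/d[2]
def proj(g,X):
    p=np.array(g["K"])@(np.array(g["R"])@np.array(X,float)+np.array(g["t"]).ravel());return p[:2]/p[2]
E
```

```text
top [[444.00845346096617, 0.0, 277.19841136676763], [0.0, 444.00845346096617, 210.6625346244101], [0.0, 0.0, 1.0]] [[-0.0295, -0.9996, -0.0041], [-0.9837, 0.0297, -0.1774], [0.1774, -0.0012, -0.9841]] [ -69.27995742  498.41516305 1001.47483882]
side [[417.92872482602615, 0.0, 275.045305522574], [0.0, 417.92872482602615, 199.67148813182072], [0.0, 0.0, 1.0]] [[-0.7577, -0.6526, 0.0016], [-0.3676, 0.4247, -0.8274], [0.5393, -0.6275, -0.5617]] [343.26381463 301.32138779 587.53390491]
wrist [[301.04983034247203, 0.0, 276.1243235516444], [0.0, 301.04983034247203, 213.7491523211317], [0.0, 0.0, 1.0]] [[-0.3418, -0.9398, 0.003], [-0.8887, 0.3243, 0.3242], [-0.3057, 0.1082, -0.946]] [624.38509581 -42.10804552 380.46763122]
```

View pics/top0c.png

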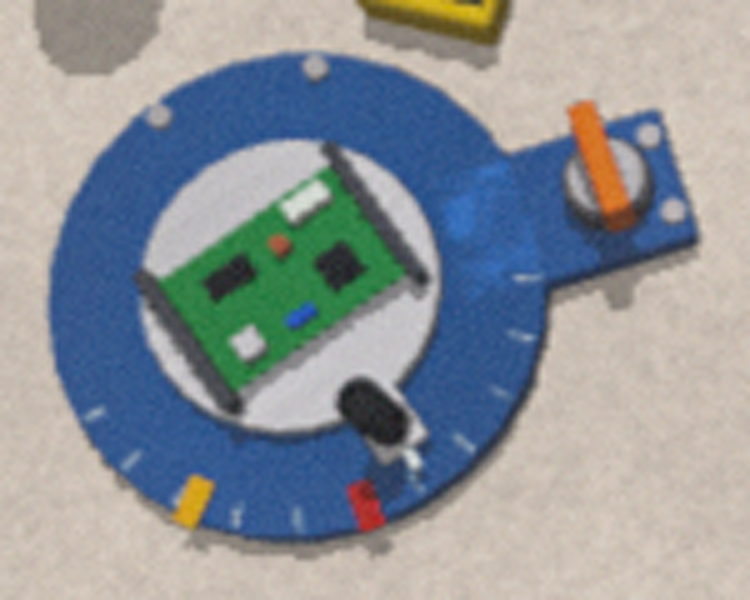

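View pics/side0c.png

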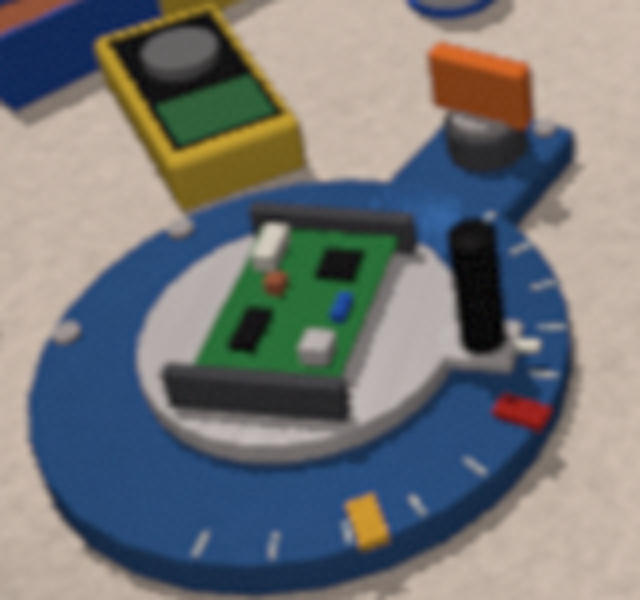

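Run:
```python
import pickle,cv2,numpy as np
from h import *
d=pickle.load(open("im0.pkl","rb"));T=d["top"];S=d["side"]
t=lambda u,v,z:ray(T,(u+.5)/5-.5+110,(v+.5)/5-.5+130,z)[:2].round(1)
s=lambda u,v,z:ray(S,(u+.5)/4-.5+90,(v+.5)/4-.5+195,z)[:2].round(1)
print("cam",-np.array(T["R"]).T@np.array(T["t"]).ravel())
print("base edges", t(50,300,22),t(547,290,22),t(310,52,22),t(300,530,22))
print("knob top",t(582,107,78),t(622,218,78),"side",s(433,48,78),s(530,70,78))
print("yellow",t(197,500,27),s(367,520,27)); print("red",t(366,505,27),s(522,411,27))
print("tip",t(415,462,32),s(538,345,32))
print("handle top",t(357,392,100),s(473,232,100))
```

```text
cam [ 310.54880722  -82.85217168 1073.71513728]
base edges [563.8 297.3] [561.4  55.6] [686.1 172.4] [447.5 174.1]
knob top [635.3  31.3] [581.2  13.3] side [639.4  29.9] [587.   10.4]
yellow [462.7 222.2] [462.5 223.2]
red [457.9 141.7] [457.9 141.5]
tip [477.1 117.5] [477.8 112.5]
handle top [498.6 130.5] [495.2 128.1]
```

The two views agree to within a few mm:

| Item | Position or direction |
|---|---|
| Swivel axis | about (566, 176) |
| Knob | about (610, 21), bar at about 19.5° |
| Handle | about (496, 128) |
| Yellow tab direction | 155.8° |

I'll move above the knob at a safe height.

Emit:
{"api": "drive_tool", "payload": {
  "plan": [
    [[0.03, 0.021, 0], 0],
    [[0.04, 0.028, 0], 0],
    [[0.04, 0.028, 0], 0],
    [[0.04, 0.028, 0], 0],
    [[0.04, 0.028, 0], 0],
    [[0.04, 0.028, 0], 0],
    [[0.04, 0.028, 0], 0],
    [[0.04, 0.028, 0], 0],
    [[0.04, 0.028, 0], 0],
    [[0.04, 0.028, 0], 0],
    [[0.04, 0.028, 0], 0],
    [[0.04, 0.028, 0], 0]
  ],
  "fingers": -1
}}

```text
clock: 1.65
position: [543.3, 116.7, 256.1]
ee_rot: [0.985, -0.173, -0.0, 0.0]
contact_force: [1.6, 0.4, -0.2]
gripper_width: 85.4
```

Emit:
{"api": "drive_tool", "payload": {
  "plan": [
    [[0.04, 0.028, 0], 0],
    [[0.036, 0.025, 0], 0],
    [[0.02, 0.015, 0], 0],
    [[0, 0, 0], -10],
    [[0, 0, 0], -10],
    [[0, 0, 0], -10],
    [[0, 0, 0], -9.4],
    [[0, 0, 0], 0],
    [[0, 0, 0], 0]
  ]
}}

```text
clock: 2.78
position: [609.7, 21.4, 256.1]
ee_rot: [0.986, 0.168, -0.0, -0.0]
contact_force: [0.7, 0.1, 0.6]
gripper_width: 85.3
```

```bash
cat >> h.py <<'E'
from scipy.spatial.transform import Rotation as Ro
def st(arm):
    s=arm.read_state();R=Ro.from_quat(s["ee_rot"]).as_matrix()
    print("t",s["clock"],"p",s["position"].round(1),"xang",np.degrees(np.arctan2(R[1,0],R[0,0])).round(1),"z",R[:,2].round(3),"q",np.array(s["joints"]).round(2),"F",s["contact_force"].round(1),"M",s["wrist_torque"].round(2),"w",round(s["gripper_width"],1))
    return s,R
def move(s,R,dw): print("tool shift mm",(R.T@np.array(dw,float)).round(1))
E
python3 - <<'E'
from bench import arm
from h import *
s,R=st(arm)
for n in("wrist","top"):
    g=arm.get_image(n);cv2.imwrite(f"pics/{n}1.png",g["image"][:,:,::-1])
    print(n,proj(g,[610,21,78]),proj(g,[610+28*.943,21+28*.334,78]),proj(g,[610-28*.943,21-28*.334,78]))
import pickle;pickle.dump(arm.get_image("wrist"),open("w1.pkl","wb"))
E
```

```text
t 2.775 p [609.7  21.4 256.1] xang 19.3 z [-0. -0. -1.] q [ 0.3   0.36 -0.03 -0.   -1.18  1.61] F [0.7 0.1 0.6] M [-0.01  0.06 -0.03] w 85.3
wrist [276.61102153 198.01899035] [276.51834709 170.66856182] [276.69833321 223.78673924]
top [230.52475854 161.29429499] [226.40160222 150.52115465] [234.6853953  172.16536562]
```

View pics/wrist1.png

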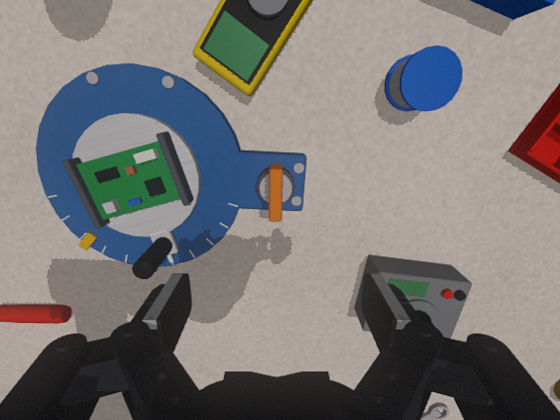

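The wrist view shows the bar along column 275, rows 166–221. That is on the jaw centre line and about 3 mm farther along tool x than predicted, so I'll shift and descend.

Emit:
{"api": "drive_tool", "payload": {
  "plan": [
    [[0.002, 0, 0.01], 0],
    [[0, 0, 0.03], 0],
    [[0, 0, 0.035], 0],
    [[0, 0, 0.035], 0],
    [[0, 0, 0.03], 0],
    [[0, 0, 0.02], 0],
    [[0, 0, 0.012], 0],
    [[0, 0, 0.008], 0],
    [[0, 0, 0], 0]
  ]
}}

```text
clock: 4.05
position: [611.6, 22.1, 76.1]
ee_rot: [0.986, 0.169, -0.0, 0.0]
contact_force: [-1.3, 0.4, -0.0]
gripper_width: 85.0
```

Run:
```python
from bench import arm
from h import *
s,R=st(arm)
for n in("wrist","side"):
    g=arm.get_image(n);cv2.imwrite(f"pics/{n}2.png",g["image"][:,:,::-1])
```

```text
t 4.05 p [611.6  22.1  76.1] xang 19.5 z [-0. -0. -1.] q [ 0.3   0.54 -0.24  0.   -0.79  1.61] F [-1.3  0.4 -0. ] M [-0.02 -0.01  0.05] w 85.0
```

View pics/wrist2.png

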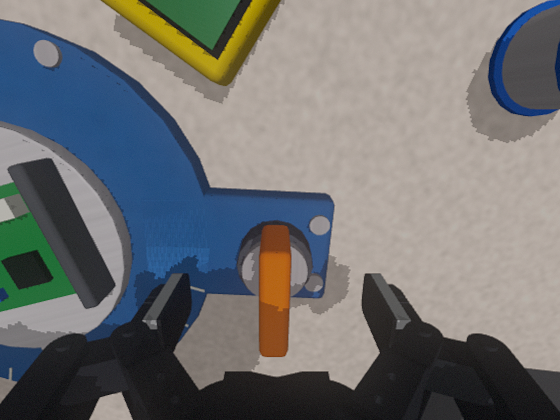

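View pics/side2.png

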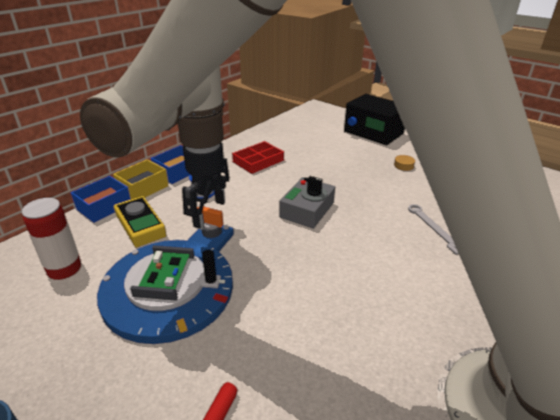

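The bar is between the open jaws at column 275 and parallel to the pads. Closing now.

Emit:
{"api": "drive_tool", "payload": {
  "plan": [
    [[0, 0, 0], 0],
    [[0, 0, 0], 0],
    [[0, 0, 0], 0],
    [[0, 0, 0], 0],
    [[0, 0, 0], 0],
    [[0, 0, 0], 0],
    [[0, 0, 0], 0],
    [[0, 0, 0], 0]
  ],
  "fingers": 1
}}

```text
clock: 5.15
position: [611.4, 22.9, 76.6]
ee_rot: [0.986, 0.169, -0.0, -0.0]
contact_force: [-3.3, 5.2, 3.2]
gripper_width: 13.1
```

Run:
```python
from bench import arm
from h import *
s,R=st(arm)
g=arm.get_image("wrist");cv2.imwrite("pics/wrist3.png",g["image"][:,:,::-1])
```

```text
t 5.15 p [611.4  22.9  76.6] xang 19.5 z [-0.     0.001 -1.   ] q [ 0.3   0.54 -0.24 -0.   -0.79  1.61] F [-3.3  5.2  3.2] M [ 1.26  0.8  -0.05] w 13.1
```

View pics/wrist3.png

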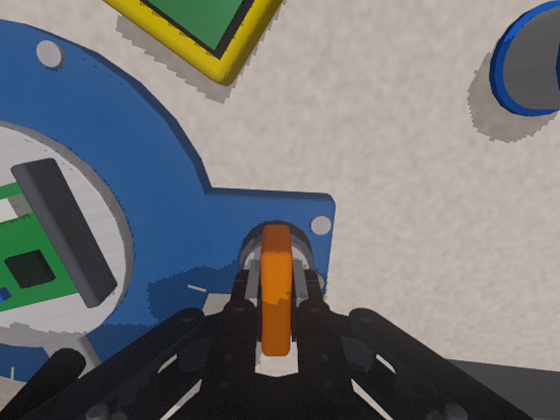

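The bar is gripped (13 mm opening) with a small side load of about 5 N. I'll relieve that and turn anticlockwise (tool z down, so negative).

Emit:
{"api": "drive_tool", "payload": {
  "plan": [
    [[0, -0.001, 0], 0],
    [[0, 0, 0], -3],
    [[0, 0, 0], -4],
    [[0, 0, 0], -4],
    [[0, 0, 0], -4],
    [[0, 0, 0], 0]
  ]
}}

```text
clock: 5.95
position: [611.4, 23.0, 76.6]
ee_rot: [0.955, 0.296, 0.0, 0.0]
contact_force: [-2.4, 2.6, 4.1]
gripper_width: 13.1
```

Run:
```python
from bench import arm
from h import *
s,R=st(arm); print("F tool",(R.T@s["contact_force"]).round(1))
```

```text
t 5.95 p [611.4  23.   76.6] xang 34.5 z [ 0. -0. -1.] q [ 0.3   0.54 -0.24  0.   -0.79  1.87] F [-2.4  2.6  4.1] M [0.51 0.61 0.11] w 13.1
F tool [-0.5 -3.5 -4.1]
```

Forces are low. I'll go on to about 52° in total.

Emit:
{"api": "drive_tool", "payload": {
  "plan": [
    [[0, 0, 0], -4],
    [[0, 0, 0], -5],
    [[0, 0, 0], -5],
    [[0, 0, 0], -5],
    [[0, 0, 0], -5],
    [[0, 0, 0], -5],
    [[0, 0, 0], -5],
    [[0, 0, 0], -3],
    [[0, 0, 0], 0]
  ]
}}

```text
clock: 7.08
position: [611.3, 23.1, 76.6]
ee_rot: [0.812, 0.584, 0.0, 0.0]
contact_force: [-2.7, 2.3, 5.9]
gripper_width: 13.3
```

Run:
```python
from bench import arm
from h import *
s,R=st(arm); print("F tool",(R.T@s["contact_force"]).round(1))
for n in("wrist",):
    g=arm.get_image(n);cv2.imwrite(f"pics/{n}4.png",g["image"][:,:,::-1])
```

```text
t 7.075 p [611.3  23.1  76.6] xang 71.4 z [ 0. -0. -1.] q [ 0.3   0.54 -0.24  0.   -0.79  2.51] F [-2.7  2.3  5.9] M [0.74 0.73 0.09] w 13.3
F tool [ 1.3 -3.3 -5.9]
```

View pics/wrist4.png

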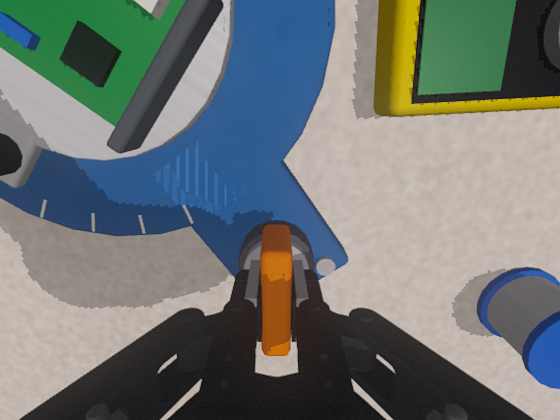

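The knob has turned about 52° (0.9 rad). Next I'll release it, rise, turn, and go above the handle.

Emit:
{"api": "drive_tool", "payload": {
  "plan": [
    [[0, 0, 0], 0],
    [[0, 0, 0], 0],
    [[0, 0, 0], 0],
    [[0, 0, 0], 0],
    [[0, 0, 0], 0],
    [[0, 0, -0.015], 0],
    [[0, 0, -0.03], 0],
    [[0, 0, -0.035], 0],
    [[0, 0, -0.03], 0],
    [[0, 0, -0.01], 0],
    [[0, 0, 0], 0]
  ],
  "fingers": -1
}}

```text
clock: 8.5
position: [611.3, 23.1, 196.9]
ee_rot: [0.812, 0.584, 0.001, 0.0]
contact_force: [0.6, -0.7, -1.2]
gripper_width: 85.5
```

Emit:
{"api": "drive_tool", "payload": {
  "plan": [
    [[0, 0, 0], 9.3],
    [[0, 0, 0], 9.3],
    [[0, 0, 0], 9.3],
    [[0, 0, 0], 9.3],
    [[-0.006, -0.027, 0], 0],
    [[-0.01, -0.042, 0], 0],
    [[-0.01, -0.042, 0], 0],
    [[-0.01, -0.041, 0], 0],
    [[0, 0, 0], 0],
    [[0, 0, 0], 0]
  ]
}}

```text
clock: 9.75
position: [495.8, 128.3, 195.5]
ee_rot: [0.956, 0.295, -0.001, 0.0]
contact_force: [-0.1, -0.6, 0.4]
gripper_width: 85.2
```

Run:
```python
from bench import arm
from h import *
s,R=st(arm)
for n in("wrist","top"):
    g=arm.get_image(n);cv2.imwrite(f"pics/{n}5.png",g["image"][:,:,::-1])
    print(n,"handle top pred",proj(g,[496,128.5,100]),"knob",proj(g,[612,22,78]))
```

```text
t 9.75 p [495.8 128.3 195.5] xang 34.3 z [-0.001 -0.001 -1.   ] q [ 0.57  0.25 -0.35  0.   -0.97  1.6 ] F [-0.1 -0.6  0.4] M [-0.01 -0.04  0.02] w 85.2
wrist handle top pred [275.84549083 227.78123131] knob [470.71430885 174.84939051]
top handle top pred [181.86504953 209.13374552] knob [230.08586616 160.47857088]
```

View pics/wrist5.png

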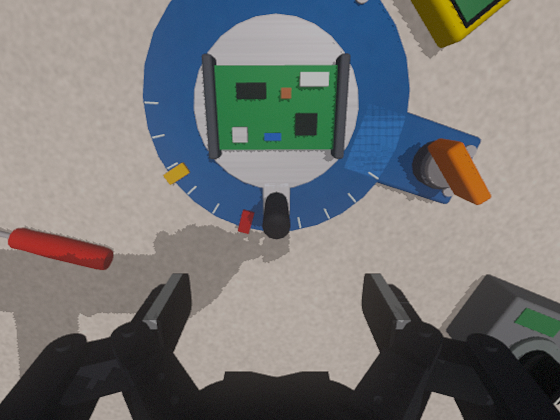

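View pics/top5.png

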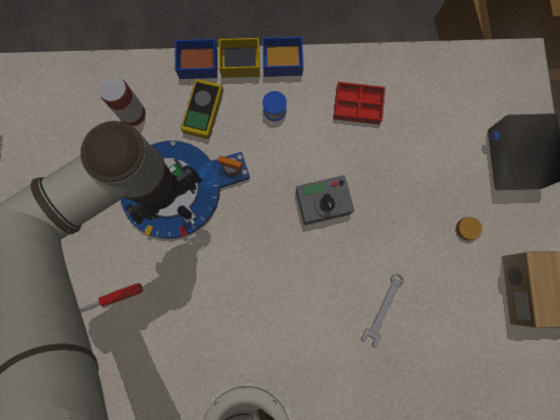

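The knob is visibly turned, and the handle top sits at (276,226), on the prediction. Descending and gripping.

Emit:
{"api": "drive_tool", "payload": {
  "plan": [
    [[0, 0, 0.015], 0],
    [[0, 0, 0.03], 0],
    [[0, 0, 0.03], 0],
    [[0, 0, 0.02], 0],
    [[0, 0, 0.009], 0],
    [[0, 0, 0], 0]
  ]
}}

```text
clock: 10.6
position: [495.8, 127.9, 91.4]
ee_rot: [0.956, 0.294, -0.001, 0.0]
contact_force: [0.7, -0.1, 0.7]
gripper_width: 85.2
```

Emit:
{"api": "drive_tool", "payload": {
  "plan": [
    [[0, 0, 0], 0],
    [[0, 0, 0], 0],
    [[0, 0, 0], 0],
    [[0, 0, 0], 0],
    [[0, 0, 0], 0],
    [[0, 0, 0], 0],
    [[0, 0, 0], 0]
  ],
  "fingers": 1
}}

```text
clock: 11.48
position: [496.1, 128.5, 93.0]
ee_rot: [0.956, 0.295, 0.0, -0.0]
contact_force: [-2.0, 0.6, 5.8]
gripper_width: 20.3
```

Run:
```python
from bench import arm
from h import *
s,R=st(arm); print("F tool",(R.T@s["contact_force"]).round(1))
g=arm.get_image("wrist");cv2.imwrite("pics/wrist6.png",g["image"][:,:,::-1])
# swing plan: arc
C=np.array([566,176.]);p=s["position"][:2];r=np.linalg.norm(p-C);print("r",r,np.degrees(np.arctan2(*(p-C)[::-1]))%360)
```

```text
t 11.475 p [496.1 128.5  93. ] xang 34.3 z [ 0.001  0.    -1.   ] q [ 0.57  0.38 -0.48  0.   -0.71  1.6 ] F [-2.   0.6  5.8] M [0.04 0.54 0.03] w 20.3
F tool [-1.3 -1.7 -5.8]
r 84.4657342486788 214.2023784815387
```

View pics/wrist6.png

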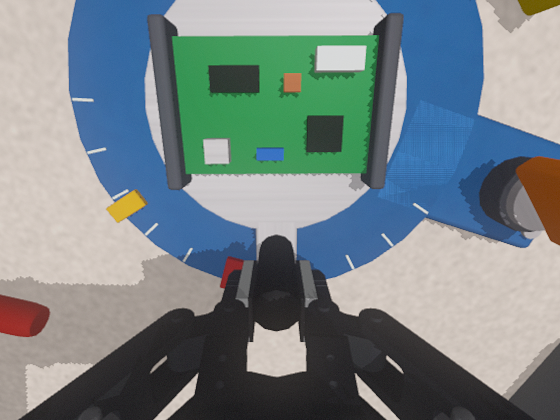

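Gripped (20 mm), with the head centred in the view. Swinging clockwise along the arc in steps of 5.84° (chord 8.6 mm).

Emit:
{"api": "drive_tool", "payload": {
  "plan": [
    [[0.0004, -0.0086, 0], 5.84],
    [[0.0004, -0.0086, 0], 5.84],
    [[0.0004, -0.0086, 0], 5.84],
    [[0.0005, -0.0086, 0], 5.84],
    [[0.0005, -0.0086, 0], 5.84],
    [[0, 0, 0], 0]
  ]
}}

```text
clock: 12.28
position: [481.6, 169.0, 93.0]
ee_rot: [0.999, 0.044, 0.0, -0.0]
contact_force: [-2.8, 0.8, 6.9]
gripper_width: 20.4
```

Run:
```python
from bench import arm
from h import *
s,R=st(arm); print("F tool",(R.T@s["contact_force"]).round(1))
C=np.array([566,176.]);p=s["position"][:2];r=np.linalg.norm(p-C);print("r",r,np.degrees(np.arctan2(*(p-C)[::-1]))%360)
```

```text
t 12.275 p [481.6 169.   93. ] xang 5.1 z [ 0.  0. -1.] q [ 0.66  0.38 -0.48 -0.   -0.71  1.  ] F [-2.8  0.8  6.9] M [ 0.07  0.72 -0.11] w 20.4
F tool [-2.7 -1.1 -6.9]
r 84.67603560949843 184.71835735128977
```

Emit:
{"api": "drive_tool", "payload": {
  "plan": [
    [[0.0004, -0.0086, 0], 5.84],
    [[0.0004, -0.0086, 0], 5.84],
    [[0.0004, -0.0086, 0], 5.84],
    [[0.0005, -0.0086, 0], 5.84],
    [[0.0005, -0.0086, 0], 5.84],
    [[0, 0, 0], 0],
    [[0, 0, 0], 0],
    [[0, 0, 0], 0]
  ]
}}

```text
clock: 13.28
position: [488.7, 211.1, 93.0]
ee_rot: [0.978, -0.209, 0.0, -0.001]
contact_force: [-3.6, 1.5, 6.2]
gripper_width: 20.4
```

Run:
```python
from bench import arm
from h import *
s,R=st(arm); print("F tool",(R.T@s["contact_force"]).round(1))
C=np.array([566,176.]);p=s["position"][:2];r=np.linalg.norm(p-C);print("r",r,np.degrees(np.arctan2(*(p-C)[::-1]))%360)
for n in("wrist","side"):
    g=arm.get_image(n);cv2.imwrite(f"pics/{n}7.png",g["image"][:,:,::-1])
im=g["image"][:,:,::-1];cv2.imwrite("pics/side7c.png",cv2.resize(im[195:345,90:250],None,fx=4,fy=4,interpolation=cv2.INTER_CUBIC))
```

```text
t 13.275 p [488.7 211.1  93. ] xang -24.1 z [ 0.001  0.001 -1.   ] q [ 0.71  0.41 -0.43 -0.   -0.73  0.44] F [-3.6  1.5  6.2] M [ 0.38  0.83 -0.08] w 20.4
F tool [-3.9  0.  -6.2]
r 84.8448284505092 155.5905427511919
```

View pics/wrist7.png

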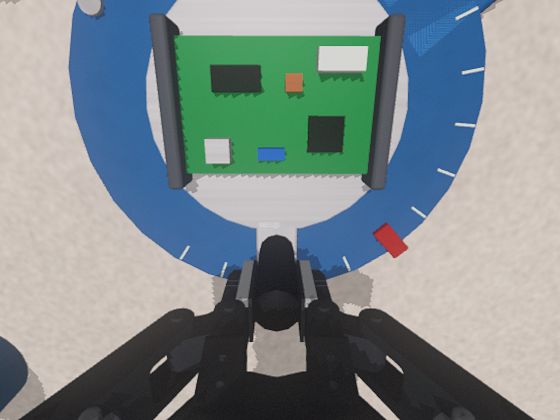

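View pics/side7c.png

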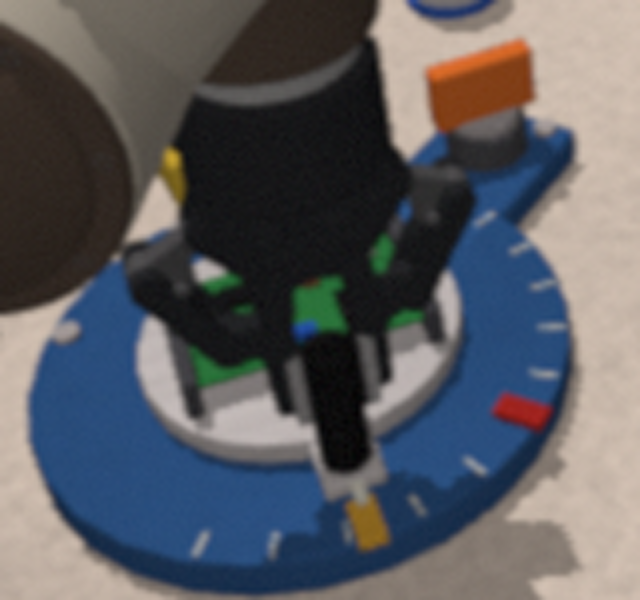

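The side view shows the pointer tip right at the yellow tab (crop position (365,490)). Releasing, rising, and going back to the knob.

Emit:
{"api": "drive_tool", "payload": {
  "plan": [
    [[0, 0, 0], 0],
    [[0, 0, 0], 0],
    [[0, 0, 0], 0],
    [[0, 0, 0], 0],
    [[0, 0, 0], 0],
    [[0, 0, 0], 0],
    [[0, 0, -0.015], 0],
    [[0, 0, -0.03], 0],
    [[0, 0, -0.03], 0],
    [[0, 0, -0.03], 0],
    [[0, 0, 0], 0]
  ],
  "fingers": -1
}}

```text
clock: 14.75
position: [490.1, 211.4, 201.2]
ee_rot: [0.978, -0.209, 0.003, -0.003]
contact_force: [-0.1, -0.0, 0.2]
gripper_width: 85.5
```

Emit:
{"api": "drive_tool", "payload": {
  "plan": [
    [[0.0186, 0.0116, 0], 0],
    [[0.034, 0.022, 0], 0],
    [[0.034, 0.022, 0], 0],
    [[0.034, 0.022, 0], 0],
    [[0.034, 0.022, 0], 0],
    [[0.034, 0.022, 0], 0],
    [[0, 0, 0], -9],
    [[0, 0, 0], -9.5],
    [[0, 0, 0], -9.5],
    [[0, 0, 0], -9.5],
    [[0, 0, 0], -9.5],
    [[0, 0, 0], -9.5]
  ]
}}

```text
clock: 16.25
position: [610.7, 22.3, 197.0]
ee_rot: [0.96, 0.281, -0.001, -0.0]
contact_force: [0.5, 0.2, -0.2]
gripper_width: 85.2
```

Emit:
{"api": "drive_tool", "payload": {
  "plan": [
    [[0, 0, 0], -9.5],
    [[0, 0, 0], -9.5],
    [[0, 0, 0], -9.5],
    [[0, 0, 0], -9.5],
    [[0, 0, 0], -1],
    [[0, 0, 0], 0]
  ]
}}

```text
clock: 17.0
position: [610.9, 22.3, 197.2]
ee_rot: [0.813, 0.582, -0.0, -0.0]
contact_force: [-0.1, 0.2, -0.4]
gripper_width: 85.5
```

Run:
```python
from bench import arm
from h import *
s,R=st(arm);move(s,R,np.array([611.3,22.6,76.5])-s["position"])
g=arm.get_image("wrist");cv2.imwrite("pics/wrist8.png",g["image"][:,:,::-1])
g=arm.get_image("top");im=g["image"][:,:,::-1];cv2.imwrite("pics/top8c.png",cv2.resize(im[130:250,110:260],None,fx=5,fy=5,interpolation=cv2.INTER_CUBIC))
```

```text
t 17.0 p [610.9  22.3 197.2] xang 71.2 z [-0. -0. -1.] q [ 0.3   0.41 -0.11 -0.   -1.05  2.51] F [-0.1  0.2 -0.4] M [-0.01 -0.03  0.  ] w 85.5
tool shift mm [  0.4   0.3 120.7]
```

View pics/wrist8.png

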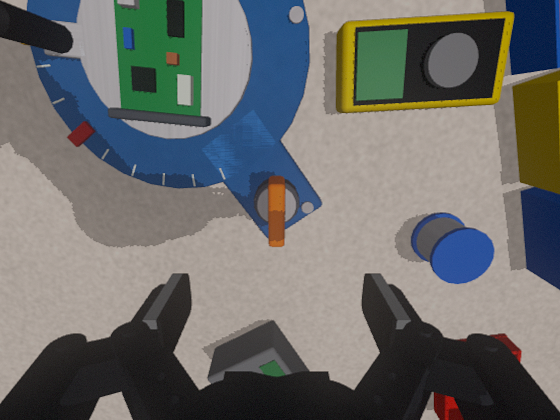

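View pics/top8c.png

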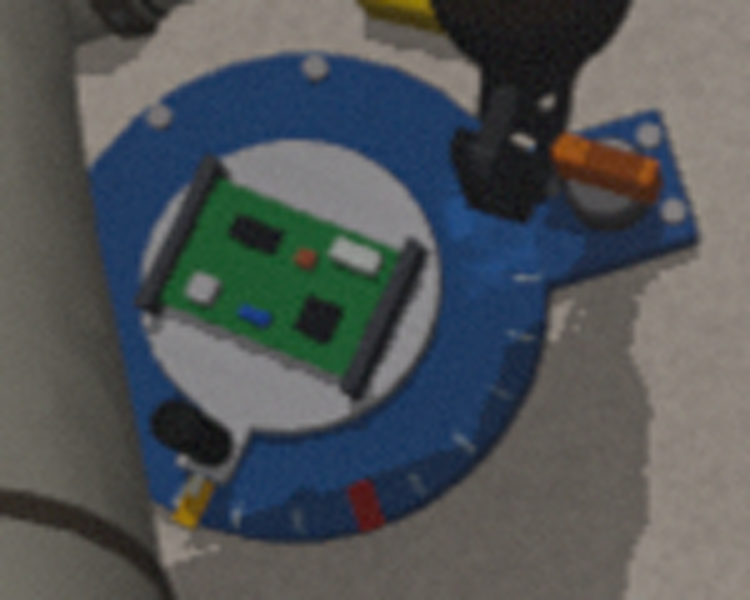

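The pointer is in line with the yellow tab. The bar is along column 276, on the jaw centre line. Descending and gripping.

Emit:
{"api": "drive_tool", "payload": {
  "plan": [
    [[0, 0, 0.015], 0],
    [[0, 0, 0.03], 0],
    [[0, 0, 0.03], 0],
    [[0, 0, 0.025], 0],
    [[0, 0, 0.015], 0],
    [[0, 0, 0.006], 0],
    [[0, 0, 0], 0]
  ]
}}

```text
clock: 17.98
position: [611.3, 22.4, 76.3]
ee_rot: [0.812, 0.583, 0.0, 0.0]
contact_force: [-0.1, 0.5, -0.5]
gripper_width: 85.5
```

Emit:
{"api": "drive_tool", "payload": {
  "plan": [
    [[0, 0, 0], 0],
    [[0, 0, 0], 0],
    [[0, 0, 0], 0],
    [[0, 0, 0], 0],
    [[0, 0, 0], 0],
    [[0, 0, 0], 0],
    [[0, 0, 0], 0],
    [[0, 0, 0], 0]
  ],
  "fingers": 1
}}

```text
clock: 18.98
position: [611.1, 22.5, 76.7]
ee_rot: [0.812, 0.583, -0.0, -0.0]
contact_force: [-3.0, 1.5, 5.8]
gripper_width: 13.6
```

Emit:
{"api": "drive_tool", "payload": {
  "plan": [
    [[0, 0, 0], 4],
    [[0, 0, 0], 5],
    [[0, 0, 0], 5],
    [[0, 0, 0], 5],
    [[0, 0, 0], 5],
    [[0, 0, 0], 5],
    [[0, 0, 0], 5],
    [[0, 0, 0], 5],
    [[0, 0, 0], 4],
    [[0, 0, 0], 4],
    [[0, 0, 0], 2],
    [[0, 0, 0], 0]
  ]
}}

```text
clock: 20.48
position: [610.8, 22.7, 76.7]
ee_rot: [0.981, 0.194, -0.0, -0.0]
contact_force: [-3.9, 1.8, 6.0]
gripper_width: 13.0
```

Run:
```python
from bench import arm
from h import *
s,R=st(arm);print("F tool",(R.T@s["contact_force"]).round(1))
```

```text
t 20.475 p [610.8  22.7  76.7] xang 22.4 z [-0.001  0.    -1.   ] q [ 0.3   0.54 -0.24 -0.   -0.79  1.66] F [-3.9  1.8  6. ] M [ 0.58  1.01 -0.04] w 13.0
F tool [-3.  -3.1 -6. ]
```

Emit:
{"api": "drive_tool", "payload": {
  "plan": [
    [[0, 0, 0], 1.5],
    [[0, 0, 0], 1.5],
    [[0, 0, 0], 0]
  ]
}}

```text
clock: 20.85
position: [610.8, 22.7, 76.7]
ee_rot: [0.986, 0.168, -0.0, -0.0]
contact_force: [-4.5, 2.4, 6.6]
gripper_width: 12.7
```

Run:
```python
from bench import arm
from h import *
s,R=st(arm)
```

```text
t 20.85 p [610.8  22.7  76.7] xang 19.4 z [-0.001  0.    -1.   ] q [ 0.3   0.54 -0.24 -0.   -0.79  1.61] F [-4.5  2.4  6.6] M [0.6  1.03 0.01] w 12.7
```

Emit:
{"api": "drive_tool", "payload": {
  "plan": [
    [[0, 0, 0], 1.5],
    [[0, 0, 0], 1.5],
    [[0, 0, 0], 0]
  ]
}}

```text
clock: 21.22
position: [610.8, 22.7, 76.7]
ee_rot: [0.99, 0.143, -0.0, -0.0]
contact_force: [-3.9, 2.7, 6.0]
gripper_width: 13.3
```

Run:
```python
from bench import arm
from h import *
s,R=st(arm)
g=arm.get_image("wrist");cv2.imwrite("pics/wrist9.png",g["image"][:,:,::-1])
```

```text
t 21.225 p [610.8  22.7  76.7] xang 16.4 z [-0.001  0.    -1.   ] q [ 0.3   0.54 -0.24 -0.   -0.79  1.56] F [-3.9  2.7  6. ] M [0.67 1.07 0.07] w 13.3
```

View pics/wrist9.png

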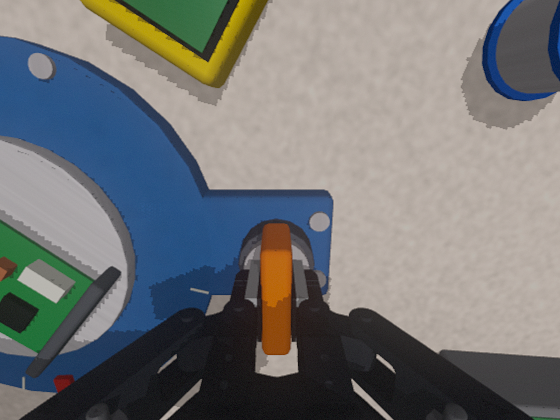

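The bar still follows the jaws 3° past its starting angle and no stop is felt, so I'll turn on in small steps until one shows.

Emit:
{"api": "drive_tool", "payload": {
  "plan": [
    [[0, 0, 0], 1.5],
    [[0, 0, 0], 1.5],
    [[0, 0, 0], 0]
  ]
}}

```text
clock: 21.65
position: [610.8, 22.8, 76.8]
ee_rot: [0.993, 0.121, -0.001, 0.001]
contact_force: [-4.1, 2.0, 6.3]
gripper_width: 13.5
```

Run:
```python
from bench import arm
from h import *
s,R=st(arm)
g=arm.get_image("wrist");cv2.imwrite("pics/wrist10.png",cv2.resize(g["image"][200:380,200:350,::-1],None,fx=3,fy=3))
```

```text
t 21.65 p [610.8  22.8  76.8] xang 13.9 z [-0.001 -0.002 -1.   ] q [ 0.3   0.54 -0.24  0.   -0.79  1.51] F [-4.1  2.   6.3] M [0.67 1.16 1.86] w 13.5
```

View pics/wrist10.png

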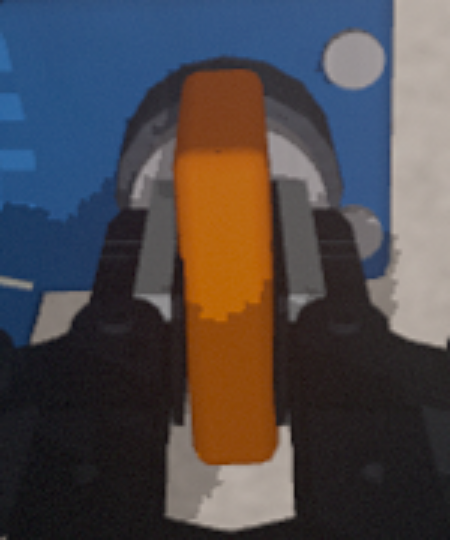

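The moment about z jumped to 1.9 N m, so the knob is at its tight stop at about 14–15°. I'll ease off 1.5°, release and retreat.

Emit:
{"api": "drive_tool", "payload": {
  "plan": [
    [[0, 0, 0], -1.3],
    [[0, 0, 0], 0]
  ]
}}

```text
clock: 21.95
position: [610.8, 22.8, 76.8]
ee_rot: [0.991, 0.131, -0.001, 0.001]
contact_force: [-2.9, 2.1, 5.5]
gripper_width: 13.1
```

Emit:
{"api": "drive_tool", "payload": {
  "plan": [
    [[0, 0, 0], 0],
    [[0, 0, 0], 0],
    [[0, 0, 0], 0],
    [[0, 0, 0], 0],
    [[0, 0, 0], 0],
    [[0, 0, 0], 0],
    [[0, 0, -0.015], 0],
    [[0, 0, -0.03], 0],
    [[0, 0, -0.04], 0],
    [[0, 0, -0.04], 0],
    [[0, 0, -0.03], 0],
    [[0, 0, 0], 0]
  ],
  "fingers": -1
}}

```text
clock: 23.45
position: [612.6, 22.6, 235.8]
ee_rot: [0.992, 0.128, 0.004, -0.0]
contact_force: [0.1, 0.6, 0.9]
gripper_width: 85.4
```

Emit:
{"api": "drive_tool", "payload": {
  "plan": [
    [[0, 0.02, 0], 0],
    [[0, 0.04, 0], 0],
    [[0, 0.04, 0], 0],
    [[0, 0.04, 0], 0],
    [[0, 0.02, 0], 0],
    [[0, 0, 0], 0],
    [[0, 0, 0], 0],
    [[0, 0, 0], 0]
  ]
}}

```text
clock: 24.45
position: [651.5, -131.4, 231.4]
ee_rot: [0.992, 0.128, -0.0, -0.0]
contact_force: [0.3, 1.0, -0.1]
gripper_width: 85.8
```

Run:
```python
from bench import arm
from h import *
s,R=st(arm)
g=arm.get_image("top");im=g["image"][:,:,::-1];cv2.imwrite("pics/top11c.png",cv2.convertScaleAbs(cv2.resize(im[130:250,110:260],None,fx=5,fy=5,interpolation=cv2.INTER_CUBIC),alpha=1.5))
g=arm.get_image("side");im=g["image"][:,:,::-1];cv2.imwrite("pics/side11c.png",cv2.resize(im[150:345,90:340],None,fx=3,fy=3,interpolation=cv2.INTER_CUBIC))
```

```text
t 24.45 p [ 651.5 -131.4  231.4] xang 14.8 z [-0.  0. -1.] q [ 0.04  0.47  0.08 -0.   -1.18  1.78] F [ 0.3  1.  -0.1] M [ 0.02 -0.02  0.03] w 85.8
```

View pics/top11c.png

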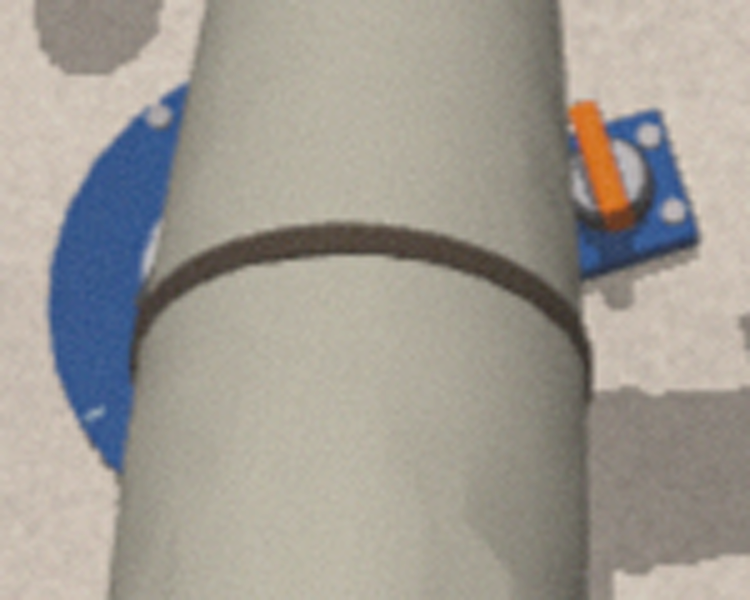

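View pics/side11c.png

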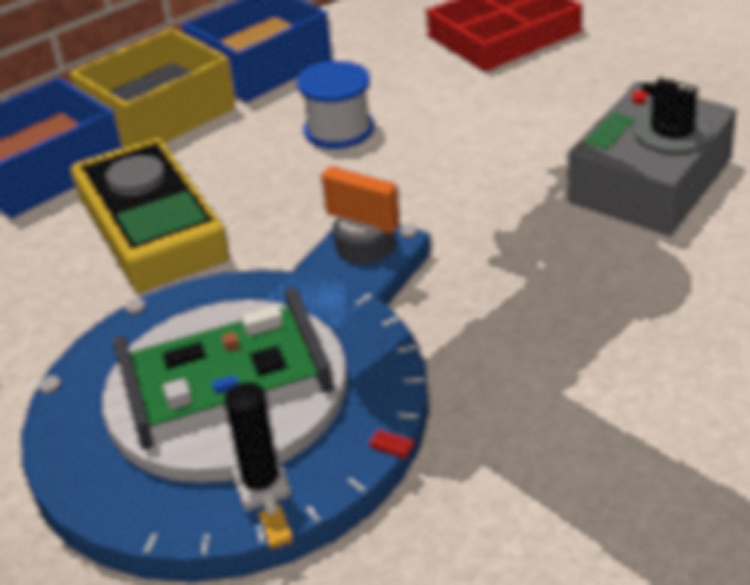

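The knob is back at its starting angle, the pointer stands at the yellow tab, and the arm is clear of everything. Handing in.

```bash
python3 -c "
from bench import arm
print(arm.job_done())"
```

```text
the job is handed in; nothing more can be done
None
```

I did the job and handed it in at about 24.5 s of the 67 s allowed. No verdict was reported.

- **Loosening:** I turned the orange knob about 52° (0.9 rad) anticlockwise before touching the head.
- **Swinging:** I swung the head about 58° clockwise by its handle. The side view and a later top view both showed the white pointer at the yellow tab. I did not compute its distance from the mark in mm.
- **Tightening:** I turned the knob back until the moment about the vertical jumped to about 1.9 N m. I took that as the tight stop, then let go.
- **Last checks:** The final top view shows the knob bar at about its starting angle. The final side view shows the pointer still at the yellow tab. The gripper is open and clear, at about 231 mm height, with about 1 N on the wrist, which is noise level. I never touched the black dial or the yellow tab.

**One disagreement:** the jaws ended about 4–5° past the bar's starting angle, while the last picture shows the bar at about that angle. The jaws may have twisted slightly on the bar at the stop. Even if all of that were knob error, it would be about 0.09 rad, under the 0.2 rad limit.

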